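Pack the pliers and lock the tool case

ROBOT

A 6-joint arm with a two-finger parallel gripper is mounted at the origin on the work surface. World frame = base frame: x ahead of the robot, y to its left, z up, the work surface at z = 0. Lengths are in m, angles in rad, forces in N, time in s.
With the tool pointing down it reaches from about 0.275 to 0.725 m from the base axis. Payload 5.6 kg.
Tool frame: the origin (TCP) lies midway between the tips of the shut fingers; the grasp point (between the pads) lies arm.pinch_z behind it (arm.pinch_z is the distance from the TCP to the grasp point, in m); z points along the fingers, y is the line along which they close (so a half turn about z gives the same grasp; the last joint's range is limited). The gripper opens to 85 mm and grips with 20 to 120 N. Pads are 22 mm wide; open, the fingers measure 114 mm over their backs; the gripper's body (76 mm by 85 mm) begins 54 mm behind the grasp point. The pads swing forward as they close: fully open they stand 13 mm farther back than shut.
Start: joints at [-0.914, 0.255, 0.108, 0, -1.424, -0.285], TCP at [0.2, -0.512, 0.231] pointing down, gripper open.
Joint ranges: [-2.95, 2.95], [-1.21, 1.97], [-1.09, 1.5], [-2.87, 1.71], [-2.94, -0.07], [-3.05, 3.05]. Speed limits (rad/s): [2.57, 2.57, 3.14, 3.14, 3.14, 3.14].

INTERFACE

Orientations are given as a unit quaternion [x, y, z, w].
In Python, from bench import arm, imaging, models gives the robot as it stands.
- The arm moves only by the tool arm_command, never from a script. Its argument "plan" is one flat list of numbers, 7 for each row, row after row: the shift along the tool's x, y, z in mm, then the turn, a rotation vector about the tool's x, y, z in degrees, then the closure, from 0 (fully open) to 1 (shut). A call has 1 to 20 rows; each row is the pose to reach, as a shift and turn from the pose commanded when the call began, along the tool's axes at that moment; what a row does not reach only later rows make up. A row lasts 1/10 s, in which the tool goes at most 50 mm and 8.59 degrees, less where a joint would pass 70% of its speed; a pose out of reach is approached as far as the arm can. A call with a gripper value outside its range is refused whole. The fingers move at their own pace and stop on an object; "squeeze" is the grip in N (left out, the last holds). Time passes only in rows, so rows that repeat a pose let the fingers close. It gives the time, the measured TCP pose, the force, the opening and the grip force at its end, in the units of the state.
- arm.get_obs(): the state, without advancing time (a new reading comes with each control period).
- imaging.get_image(name): name is "side" or "top" or "wrist"; returns a dict with "color" (400x640x3 uint8, red, green, blue), "intrinsics" (3x3 intrinsics, pixels), "k1" (the pictures are not rectified: a ray, as slopes to the right and down, at radius r is drawn at 1 + k1 r^2 times it, then the intrinsics apply), "rvec" (rotation vector, rad) and "tvec" (3), from world to camera coordinates, as OpenCV has them. Camera axes: x right, y down, z forward; pixel columns grow to the right and rows downward; lengths in m; the calibration is good to about 2 mm. A picture is of the moment at which its call begins. There is no depth.
- arm.close_job(): hands the job in; it is judged then, once.
Trained networks look in a picture, given as the dict that the camera call returned (one of the last four; its "shot" number tells which), for a name from the list of things; names that differ only in an ending like _2 or _b are one class to them, and where a whole thing is asked for, a point or a joint stands for the part that bears it (a point fixed in the world has none). Each returns a list of dicts, best first, with "conf" (0 to 1); they miss things now and then, are a little off and sometimes report something else, mostly with a low value. They report only what shows in the picture. A call takes as long as a camera call. They do not tell look-alikes from the thing itself.
- models.cut_out(thing, picture): "region" (400x640 bool, what is visible of it) and "box" ([left, top, width, height] in pixels, round what is visible of it).
The state is a dict: "time_s": time; "joints": joint angles; "joint_velocities": joint speeds; "effort": joint torques, N m; "tcp_pos": TCP position; "ee_rot": TCP orientation; "contact_force": force on the tool from outside, world axes, zero at the start; "torque": the same for the moment, N m; "opening": opening from 0.0 (shut) to 1.0 (fully open); "finger_force": force on a finger pad.
Only numpy, scipy, OpenCV 4.12 (cv2) and the standard library are available. Lean on these libraries where they do the work, as an engineer would, in place of code of your own. Each camera call takes 0.05 s, during which the arm holds its last target. There are 200 camera calls.

TASK

Put the red-handled pliers away: lay them, without dropping them, right way up and flat in the empty front compartment of the navy tool case, gently swing the lid down until it is fully shut, then slide the orange lock grip on the front all the way to its end stop on the left (seen from the robot). Leave the brick, the bowl and the pot where they are.

Things in the scene. Friction and masses are not known exactly. Their poses are not given: they have to be found in the camera images.
- case: Navy tool case fixed to the bench, 150 (x) x 240 (y) x 55 mm without lid, walls and floor 5 mm. Origin: centre of underside; x points from its front (robot side) to the hinge side, y along its length, z up. Empty front compartment: x -70 to +12 mm, y +-115, floor at z 5; then a 45 mm high divider and a full rear compartment. A lock rail stands out in front: x -111 to -75, y +-55, top z 32 mm.
- hinge (a point): Centre of the lid's hinge line, on the case's far upper rim at case x = +75, y = 0, z = 55 mm; the hinge line runs along case y. Axes as the case's.
- lid (a joint): Lid angle, rad: 0 = fully shut (stop), grows as it opens, stop at 2.0 (leaning away from the robot); starts at 1.75 to 1.95. Flat navy plate 150 x 240 x 8 mm, 0.25 kg, underside in the hinge plane; shut, its top is 63 mm above the bench. No handle; a look-only steel tab hangs at its free edge. The stiff hinge holds it at any angle; 0.28 N m turns it (a few N at the edge).
- lid_edge (a point): Middle of the lid's free edge, on its outer (top) face, 150 mm from the hinge line. Axes of the lid: equal to the case's when shut.
- lock (a joint): Travel of the orange lock grip, m: 0 = unlocked, 0.050 = end stop (locked). It slides towards the case's +y, about 2 N friction, and stays where it is left. Starts at 0 to 0.012.
- lock_top (a point): Centre of the top face of the orange lock grip: a block 20 (x) x 22 (y) x 26 mm high, 33 to 59 mm above the bench, riding on the rail at case x = -98 mm; its centre is at case y = -25 mm at travel 0 and +25 mm at the end stop. A look-only steel tongue on it points to +y.
- pliers: Steel pliers with red handles, rigid, about 0.12 kg, lying flat on the bench, 133 mm long, 14 mm thick. Origin: on the underside below the pivot, near the centre of mass; x points to the nose (tip at +53 mm, handles end at -80), y across, z up. The pivot block (x -13 to +13) is 18 mm wide: grasp it across y; nothing within 18 mm of it in x is wider. Handles spread to 48 mm at x -42.
- pot: White closed jar, 54 mm diameter, 75 mm high, a bystander. Origin: centre of underside. It and the pliers lie to the left and right of the case, either way round.
- bowl: Steel bowl, 150 mm diameter, 50 mm high, a bystander. Origin: centre of underside.
- brick: Terracotta fire brick, 115 (x) x 200 (y) x 43 mm, a bystander. Origin: centre of underside.
Mind the look-alikes: they are no part of the job. Leave any turquoise or yellow look-alike of the pliers alone.

How it is judged:
On the way, in this order (a step that is already met when the one before it is completed fails the run):
1. the pliers lie flat, right way up, in the front compartment, released (x of pliers in the frame of case between -0.066 and 0.006 m and y of pliers in the frame of case between -0.105 and 0.105 m and z of pliers in the frame of case between 0 and 0.012 m and angle between pliers's own z axis and vertical below 0.15 rad and contact force between pliers and the fingers below 0.1 N and linear speed of pliers below 0.02 m/s), for 0.2 s.
2. the lid is fully shut (value of joint lid below 0.03 rad), for 0.2 s.
3. the lock grip is at its end stop (value of joint lock above 0.047 m), for 0.2 s.
At the end, for the whole second after the job is handed in: The pliers lie at rest, flat and right way up (within 0.15 rad) on the floor of the front compartment, the lid is shut to within 0.03 rad (about 4 mm at its edge), and the lock grip is within 3 mm of its end stop (x of pliers in the frame of case between -0.066 and 0.006 m and y of pliers in the frame of case between -0.105 and 0.105 m and z of pliers in the frame of case between 0 and 0.012 m and angle between pliers's own z axis and vertical below 0.15 rad and value of joint lid below 0.03 rad and value of joint lock above 0.047 m and linear speed of pliers below 0.02 m/s); the robot touches nothing.
It fails at once if the pot is moved by more than 30 mm or tipped (distance of pot from where it was at the start of the episode above 0.03 m or angle between pot's own z axis and vertical above 0.3 rad).
It fails at once if the bowl is moved by more than 30 mm or tipped (distance of bowl from where it was at the start of the episode above 0.03 m or angle between bowl's own z axis and vertical above 0.3 rad).
It fails at once if the brick is moved by more than 30 mm or tipped (distance of brick from where it was at the start of the episode above 0.03 m or angle between brick's own z axis and vertical above 0.3 rad).
It fails at once if the pliers are dropped or thrown (move faster than 0.7 m/s out of the fingers: a fall of over 25 mm) (linear speed of pliers above 0.7 m/s and contact force between pliers and the fingers below 0.05 N).
It fails at once if the lid is slammed (swings shut faster than 3.5 rad/s) (velocity of joint lid below -3.5 rad/s).
It also fails if it takes over 72 s, if anything falls off the work surface, if the arm or the gripper's body presses on something with over 40 N, if the wrist force passes 120 N, or if a joint passes its speed limit or range.

## Working session

There is one attempt and no reset: what is moved stays moved. The work goes in short steps, Python scripts to look and compute and a tool call to move; the robot and the scene stay as the last step left them, time stands still between calls to the robot, and variables do not carry over. Pictures are saved under pics/ and viewed, at most 10 in all, crops included, and the job is handed in when it is done.

Besides the shell and the picture viewer there is one more tool, called after "Request:" as name(argument=value, ...), one argument or row to a line, values as JSON. arm_command: Moves the arm, as the interface text tells. Its arguments: {"type":"object","properties":{"plan":{"type":"array"},"squeeze":{"type":"number"}},"required":["plan"]}

```bash
mkdir -p pics && ls && cat > h.py <<'E'
import numpy as np, cv2
from bench import arm, imaging, models
def cam(p):
    R=cv2.Rodrigues(np.array(p["rvec"],float))[0]; return R,np.array(p["tvec"],float),np.array(p["intrinsics"],float),float(p["k1"])
def ray(p,uv):
    R,t,K,k1=cam(p); d=(np.array(uv,float)-K[:2,2])/[K[0,0],K[1,1]]
    x=d.copy()
    for _ in range(20): x=d/(1+k1*(x@x))
    return -R.T@t, R.T@np.array([x[0],x[1],1.])
def plane(p,uv,z):
    o,d=ray(p,uv); return o+d*(z-o[2])/d[2]
def proj(p,X):
    R,t,K,k1=cam(p); c=np.atleast_2d(X)@R.T+t; x=c[:,:2]/c[:,2:]
    x=x*(1+k1*(x**2).sum(1,keepdims=True)); return x*[K[0,0],K[1,1]]+K[:2,2]
def tri(ps,uvs):
    A=np.zeros((3,3));b=np.zeros(3)
    for p,uv in zip(ps,uvs):
        o,d=ray(p,uv); d=d/np.linalg.norm(d); M=np.eye(3)-np.outer(d,d); A+=M;b+=M@o
    return np.linalg.solve(A,b)
def save(p,n,box=None,s=1):
    im=p["color"][:,:,::-1]
    if box: im=im[box[1]:box[3],box[0]:box[2]]
    cv2.imwrite("pics/"+n,cv2.resize(im,None,fx=s,fy=s))
E
python3 - <<'E'
from h import *
print(arm.get_obs(), arm.pinch_z)
T=imaging.get_image("top");S=imaging.get_image("side")
cv2.imwrite("pics/a.png",cv2.resize(np.vstack([T["color"],S["color"]])[:,:,::-1],None,fx=.75,fy=.75))
save(T,"top.png",None,1.25)
for n,p in (("top",T),("side",S)):
    print(n,"campos",ray(p,(320,200))[0].round(3))
    for th in ("case","lid","lock","pliers","pot","bowl","brick"):
        for r in models.cut_out(th,p)[:3]:
            ys,xs=np.nonzero(r["region"]); c=(xs.mean(),ys.mean())
            print(th,round(r["conf"],2),r["box"],np.round(c),plane(p,c,0.01).round(3),p["color"][r["region"]].mean(0).round())
E
```

```text
pics
{'time_s': 0.0, 'joints': array([-9.14423554e-01,  2.55758038e-01,  1.07019539e-01, -4.89758067e-04,
       -1.42392258e+00, -2.84608813e-01]), 'joint_velocities': array([-0.00220429, -0.00039833, -0.00023992, -0.00222137, -0.00043284,
       -0.00029022]), 'effort': array([-1.69091221e-03, -3.86623585e+01,  2.37928140e+01,  5.36513239e+00,
       -6.29411516e-03, -2.47853876e-06]), 'tcp_pos': array([ 0.19967483, -0.51193855,  0.23039363]), 'ee_rot': array([-1.84777864e-01,  9.82779839e-01,  9.40870787e-04, -2.06777325e-04]), 'contact_force': array([-0.29620146,  0.11404332, -0.4481785 ]), 'torque': array([-0.0577176 , -0.0104404 , -0.00501126]), 'finger_force': 0.0, 'opening': 1.002453865502557} 0.0187
top campos [ 0.228 -0.028  1.537]
case 0.7 [381.0, 98.0, 70.6, 55.5] [414. 125.] [ 0.707 -0.36   0.01 ] [136.  89.  61.]
case 0.66 [237.8, 114.6, 92.3, 94.7] [285. 159.] [0.601 0.065 0.01 ] [58. 51. 43.]
lid 0.93 [240.0, 116.4, 85.0, 32.9] [282. 131.] [0.693 0.073 0.01 ] [37. 30. 27.]
lid 0.49 [175.6, 100.9, 48.5, 45.7] [200. 124.] [0.721 0.342 0.01 ] [102.  95.  85.]
lock 0.47 [
[... 799 characters left out ...]
8  0.734]
case 0.58 [294.3, 159.2, 83.0, 55.3] [312. 196.] [0.53  0.146 0.01 ] [54. 48. 44.]
lock 0.54 [306.7, 196.3, 8.3, 11.2] [310. 202.] [0.496 0.105 0.01 ] [104.  64.  40.]
pliers 0.76 [307.0, 289.2, 16.6, 40.3] [314. 307.] [ 0.208 -0.368  0.01 ] [109.  91.  35.]
pliers 0.71 [357.5, 284.4, 45.0, 27.7] [381. 298.] [ 0.37  -0.441  0.01 ] [133. 112.  41.]
pliers 0.68 [346.2, 249.1, 37.1, 21.2] [363. 259.] [ 0.435 -0.286  0.01 ] [97. 56. 48.]
pot 0.56 [273.4, 162.5, 7.4, 24.7] [278. 173.] [0.524 0.416 0.01 ] [99. 94. 88.]
bowl 0.67 [310.8, 157.4, 9.4, 14.9] [316. 162.] [0.721 0.409 0.01 ] [75. 74. 71.]
brick 0.69 [405.3, 219.5, 75.0, 39.9] [443. 238.] [ 0.718 -0.352  0.01 ] [113.  75.  58.]
```

View pics/top.png

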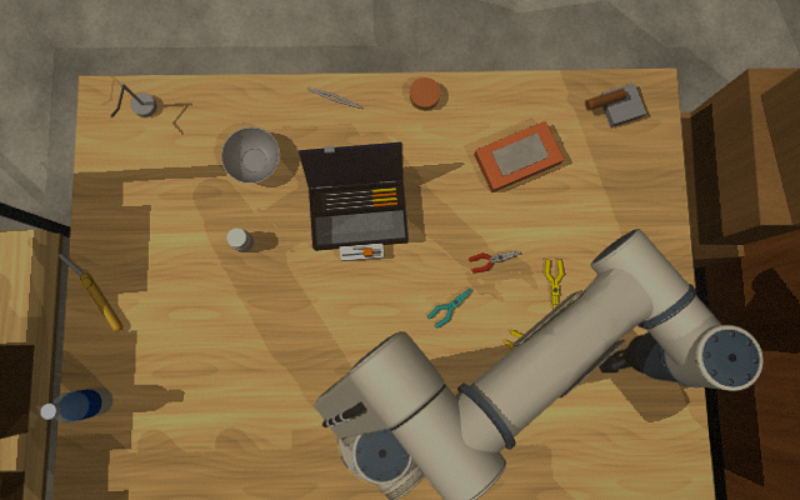

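View pics/a.png

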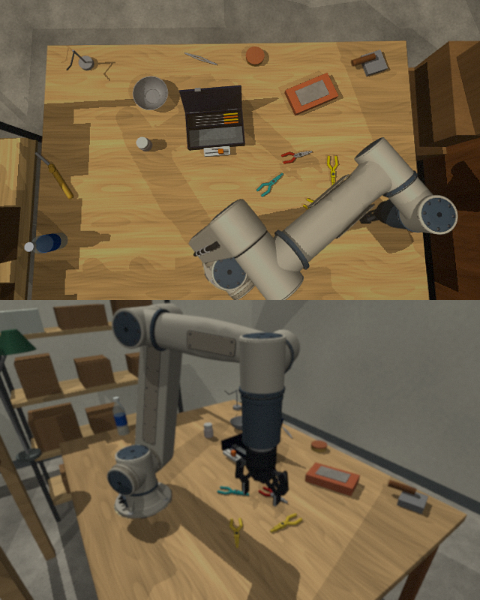

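The top view shows the red pliers near (398,207) in full-resolution pixels, with the nose pointing right. The case is at about (285,160) with its lid open away from the robot, and the orange lock is at (294,201). Next I'll bring the wrist camera over the pliers.

```bash
cat >> h.py <<'E'
from scipy.spatial.transform import Rotation as Ro
def down(yaw):  # tool x axis at world angle yaw, z down
    c,s=np.cos(yaw),np.sin(yaw); return Ro.from_matrix(np.array([[c,s,0],[s,-c,0],[0,0,-1.]]))
def rel(pos,R):
    o=arm.get_obs(); R0=Ro.from_quat(o["ee_rot"]); d=R0.inv().apply(np.array(pos)-o["tcp_pos"])*1000
    return d.round(1),(R0.inv()*R).as_rotvec(degrees=True).round(2)
E
python3 - <<'E'
from h import *
W=imaging.get_image("wrist"); o=arm.get_obs(); R0=Ro.from_quat(o["ee_rot"])
c,d=ray(W,(320,200)); print("cam in tool",R0.inv().apply(c-o["tcp_pos"]).round(4),"axis",R0.inv().apply(d).round(3),"right",R0.inv().apply(cam(W)[0][0]).round(2),cam(W)[2:])
T=imaging.get_image("top")
for u in ((398,207),(378,210),(416,202)): print(plane(T,u,.01).round(4))
print(R0.as_matrix().round(3))
for y in (np.pi,np.pi+.3): print(rel((.40,-.20,.30),down(y)))
E
```

```text
cam in tool [ 0.0766 -0.     -0.1429] axis [-0.303  0.006  0.953] right [ 0.  1. -0.] (array([[303.63041092,   0.        , 318.53312099],
       [  0.        , 303.63041092, 199.0667736 ],
       [  0.        ,   0.        ,   1.        ]]), -0.012147094734922767)
[ 0.437  -0.2948  0.01  ]
[ 0.4284 -0.2306  0.01  ]
[ 0.4522 -0.3531  0.01  ]
[[-0.932 -0.363  0.   ]
 [-0.363  0.932  0.   ]
 [-0.     0.    -1.   ]]
(array([-300. ,  218.4,  -68.7]), array([-0. ,  0. , 21.3]))
(array([-300. ,  218.4,  -68.7]), array([-0.  ,  0.  ,  4.11]))
```

Request:
arm_command(
  plan=[-310,200,-70,0,0,21.3,0.6,-310,200,-70,0,0,21.3,0.6,-310,200,-70,0,0,21.3,0.6,-310,200,-70,0,0,21.3,0.6,-310,200,-70,0,0,21.3,0.6,-310,200,-70,0,0,21.3,0.6,-310,200,-70,0,0,21.3,0.6,-310,200,-70,0,0,21.3,0.6,-310,200,-70,0,0,21.3,0.6,-310,200,-70,0,0,21.3,0.6,-310,200,-70,0,0,21.3,0.6],
)

```text
time_s: 2.0
tcp_pos: [0.4155, -0.2139, 0.3011]
ee_rot: [0.0, 1.0, -0.0, -0.0]
contact_force: [0.2, -0.6, 0.4]
opening: 0.4
finger_force: 0.0
```

```bash
python3 - <<'E'
from h import *
o=arm.get_obs();print(o["time_s"],o["tcp_pos"],o["opening"])
W=imaging.get_image("wrist");save(W,"w1.png",None,1.25)
import pickle;pickle.dump(W,open("w1.pkl","wb"))
for th in ("pliers","case","lid","lock"):
    for r in models.cut_out(th,W)[:4]:
        ys,xs=np.nonzero(r["region"]); c=(xs.mean(),ys.mean()); print(th,round(r["conf"],2),r["box"],np.round(c),plane(W,c,.01).round(3),W["color"][r["region"]].mean(0).round())
print(rel((.38,.02,.30),down(np.pi)))
E
```

```text
2.0 [ 0.41554062 -0.21389175  0.30113047] 0.4002508877703974
pliers 0.98 [146.4, 77.3, 31.1, 94.6] [159. 128.] [ 0.371 -0.437  0.01 ] [198. 177.  63.]
pliers 0.89 [195.3, 1.4, 50.0, 36.3] [219.  16.] [ 0.232 -0.34   0.01 ] [206. 184.  58.]
pliers 0.86 [307.3, 43.5, 89.1, 78.8] [354.  82.] [ 0.311 -0.166  0.01 ] [ 99. 153. 138.]
pliers 0.82 [223.2, 150.5, 88.0, 37.5] [272. 172.] [ 0.434 -0.281  0.01 ] [174. 118.  98.]
case 0.76 [410.9, 171.9, 229.1, 228.1] [524. 274.] [0.603 0.123 0.01 ] [61. 60. 62.]
lid 0.96 [450.8, 299.2, 189.1, 100.8] [570. 345.] [0.748 0.237 0.01 ] [23. 27. 42.]
lock 0.87 [489.1, 184.2, 40.1, 20.9] [504. 194.] [0.467 0.064 0.01 ] [160. 112.  74.]
(array([ 35.9, 234.1,   1.2]), array([-0.  , -0.  , -0.08]))
```

View pics/w1.png

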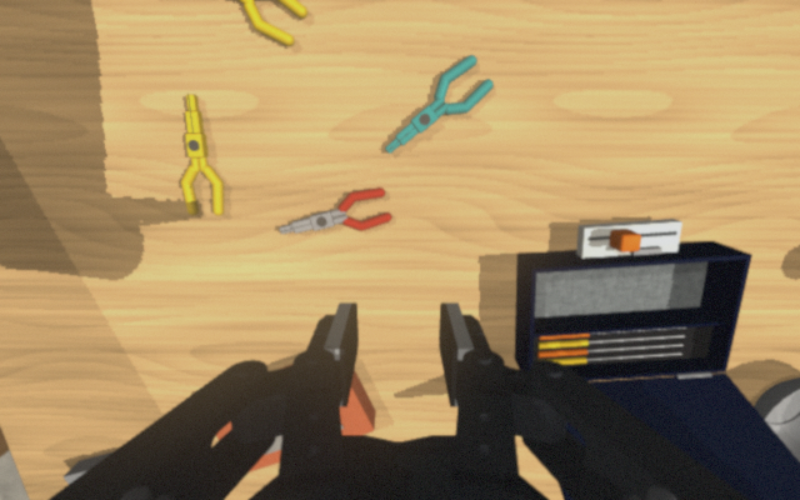

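The red pliers' pivot is at full-resolution pixel (257,178), with the nose tip at (222,184) and the handle ends at (308,153) and (313,174). The case is at the right with the lock at (501,193). I'll take a second view closer to the case.

Request:
arm_command(
  plan=[36,50,1,0,0,0,0.6,36,100,1,0,0,0,0.6,36,150,1,0,0,0,0.6,36,200,1,0,0,0,0.6,36,234,1,0,0,0,0.6,36,234,1,0,0,0,0.6,36,234,1,0,0,0,0.6,36,234,1,0,0,0,0.6],
)

```text
time_s: 3.05
tcp_pos: [0.38, 0.0198, 0.3003]
ee_rot: [0.0, 1.0, -0.0, 0.0]
contact_force: [0.7, -0.4, -0.1]
opening: 0.401
finger_force: 0.0
```

```bash
python3 - <<'E'
from h import *
o=arm.get_obs();print(o["time_s"],o["tcp_pos"],o["opening"])
W=imaging.get_image("wrist");save(W,"w2.png",None,1.25)
import pickle;pickle.dump(W,open("w2.pkl","wb"))
W1=pickle.load(open("w1.pkl","rb"))
for th in ("pliers","case","lid","lock"):
    for r in models.cut_out(th,W)[:4]:
        ys,xs=np.nonzero(r["region"]); c=(xs.mean(),ys.mean()); print(th,round(r["conf"],2),r["box"],np.round(c),plane(W,c,.01).round(3),W["color"][r["region"]].mean(0).round())
for n,u in (("pivot",(256.8,177.6)),("tip",(222.4,184)),("h1",(308,153)),("h2",(312.8,173.6))):
    X=plane(W1,u,.008 if n!="pivot" else .014); print(n,X.round(4),"w2 px*1.25",proj(W,X)[0].round()*1.25)
E
```

```text
3.05 [0.3799844  0.01977889 0.30032821] 0.4007156604089484
pliers 0.86 [2.0, 10.4, 70.3, 58.5] [34. 36.] [ 0.218 -0.348  0.01 ] [198. 176.  53.]
pliers 0.76 [0.0, 119.7, 29.7, 76.8] [ 11. 166.] [ 0.388 -0.43   0.01 ] [116.  97.  33.]
pliers 0.73 [73.3, 175.3, 87.5, 33.5] [121. 195.] [ 0.434 -0.275  0.01 ] [167. 110.  92.]
pliers 0.62 [143.1, 80.2, 77.1, 69.0] [183. 111.] [ 0.313 -0.166  0.01 ] [ 92. 150. 136.]
case 0.59 [254.7, 196.4, 193.4, 203.6] [343. 275.] [0.569 0.061 0.01 ] [85. 80. 74.]
lid 0.95 [270.8, 320.8, 177.7, 79.2] [349. 348.] [0.716 0.074 0.01 ] [29. 32. 45.]
lock 0.67 [324.6, 206.4, 30.4, 22.9] [333. 220.] [0.472 0.042 0.01 ] [181. 125.  85.]
pivot [ 0.4412 -0.3032  0.014 ] w2 px*1.25 [127.5  251.25]
tip [ 0.4524 -0.3561  0.008 ] w2 px*1.25 [ 90.   258.75]
h1 [ 0.4063 -0.2286  0.008 ] w2 px*1.25 [187.5  221.25]
h2 [ 0.4366 -0.2219  0.008 ] w2 px*1.25 [197.5  246.25]
```

View pics/w2.png

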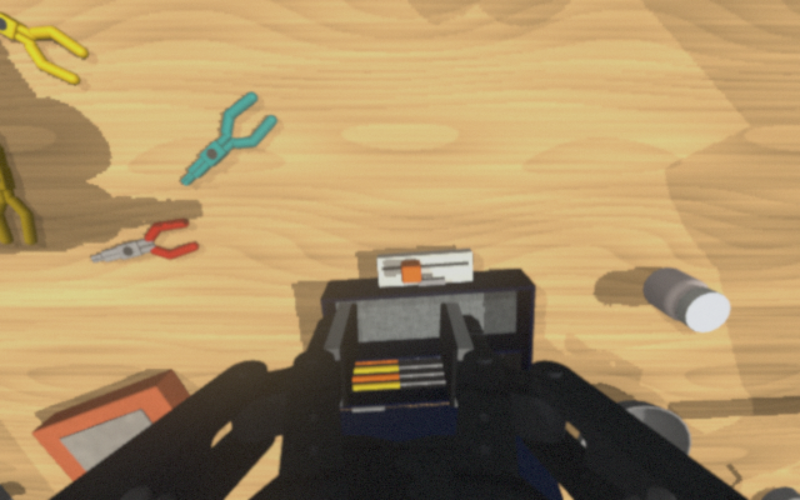

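The networks' positions and the picture agree. In this view (800-px scale) the white rail's corners are at (377,257), (472,250), (473,281) and (379,287). The pliers' pivot is at (127,251), and the case's front rim runs from (322,287) to (533,270). I'll fit the case and pliers poses to these.

```bash
cat > fit.py <<'E'
from h import *
import pickle; from scipy.optimize import least_squares
W1=pickle.load(open("w1.pkl","rb"));W2=pickle.load(open("w2.pkl","rb"))
rail=np.array([[-111,-55,32],[-111,55,32],[-75,55,32],[-75,-55,32]])/1000
r1=np.array([[579,226],[680,221],[681,250],[581,258]])/1.25
r2=np.array([[377,257],[472,250],[473,281],[379,287]])/1.25
def T(q,X): c,s=np.cos(q[2]),np.sin(q[2]); return X@np.array([[c,s,0],[-s,c,0],[0,0,1]])+[q[0],q[1],q[3] if len(q)>3 else 0]
f=lambda q:np.concatenate([proj(W1,T(q,rail))-r1,proj(W2,T(q,rail))-r2]).ravel()
for q0 in ([.56,.07,0.05],[.56,.07,.05,0]):
    s=least_squares(f,q0); print("case",s.x.round(4),"res px",np.abs(s.fun).max().round(2))
q=least_squares(f,[.56,.07,0.05]).x
# pliers: pivot, tip, handle ends triangulated
U1=np.array([[321,222],[278,230],[385,191],[391,217]])/1.25
U2=np.array([[127,251],[91,258],[186,222],[197,245]])/1.25
P=[tri([W1,W2],[a,b]) for a,b in zip(U1,U2)]
for n,X in zip(("pivot","tip","h1","h2"),P): print(n,X.round(4))
if __name__=="__main__":
    im=W2["color"][:,:,::-1].copy(); im1=W1["color"][:,:,::-1].copy()
    box=np.array([[x,y,z] for x in(-75,75) for y in(-120,120) for z in(55,)]+[[-70,-115,5],[-70,115,5],[12,-115,5],[12,115,5]])/1000
    lk=np.array([[-98,-25,59]])/1000
    for w,i in((W1,im1),(W2,im)):
        for p in proj(w,T(q,np.vstack([box,rail]))): cv2.circle(i,tuple(np.int32(np.clip(p,0,900))),2,(0,255,0),-1)
        cv2.circle(i,tuple(np.int32(proj(w,T(q,lk))[0])),2,(255,0,255),-1)
    c=np.hstack([cv2.resize(im1[130:360,380:640],None,fx=1.5,fy=1.5),cv2.resize(im[130:360,200:460],None,fx=1.5,fy=1.5)])
    cv2.imwrite("pics/fit.png",c)
E
python3 fit.py
```

```text
case [0.5493 0.0581 0.0818] res px 3.45
case [ 0.5495  0.0585  0.082  -0.0009] res px 3.36
pivot [ 0.4407 -0.303   0.0151]
tip [ 0.4528 -0.3569  0.0055]
h1 [ 0.4059 -0.2285  0.011 ]
h2 [ 0.4361 -0.222   0.0073]
```

View pics/fit.png

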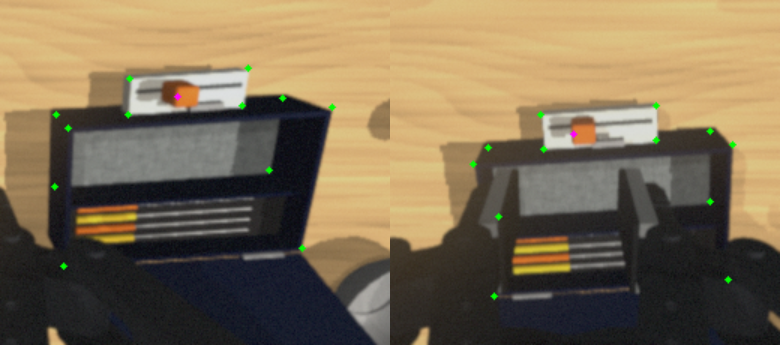

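The case fit holds in both views: origin (0.549, 0.058), yaw 0.082 rad, height error under 1 mm. The pliers' pivot is at (0.441, -0.303) with its top at about 15 mm, and the nose points at about -77°.

```bash
python3 - <<'E'
from h import *
print(rel((.441,-.303,.063),down(np.radians(103))),arm.get_obs()["joints"].round(2))
E
```

```text
(array([ -61.7, -322.5,  237.3]), array([-1.000e-02,  0.000e+00,  7.688e+01])) [ 0.47 -0.1  -0.11  0.   -1.56 -2.04]
```

Request:
arm_command(
  plan=[-62,-322,150,0,0,-103,0.5,-62,-322,150,0,0,-103,0.5,-62,-322,150,0,0,-103,0.5,-62,-322,150,0,0,-103,0.5,-62,-322,150,0,0,-103,0.5,-62,-322,150,0,0,-103,0.5,-62,-322,150,0,0,-103,0.5,-62,-322,150,0,0,-103,0.5,-62,-322,150,0,0,-103,0.5,-62,-322,150,0,0,-103,0.5,-62,-322,150,0,0,-103,0.5,-62,-322,150,0,0,-103,0.5,-62,-322,150,0,0,-103,0.5,-62,-322,150,0,0,-103,0.5,-62,-322,150,0,0,-103,0.5],
)

```text
time_s: 4.8
tcp_pos: [0.4417, -0.3019, 0.1502]
ee_rot: [0.782, -0.624, -0.0, 0.0]
contact_force: [-1.0, -0.4, -0.0]
opening: 0.5
finger_force: 0.0
```

```bash
python3 - <<'E'
from h import *
o=arm.get_obs();print(o["joints"].round(2))
W=imaging.get_image("wrist");save(W,"w3.png",None,1.25)
best=[(r["conf"],r["region"],W["color"][r["region"]].mean(0)) for r in models.cut_out("pliers",W)]
for c,m,k in best:
    ys,xs=np.nonzero(m); print(round(c,2),k.round(),xs.mean().round(),ys.mean().round())
print(proj(W,[[.441,-.303,.014],[.4528,-.3569,.006]]).round()*1.25)
print(rel((.441,-.303,.063),down(np.radians(-77))))
E
```

```text
[-0.31  0.26 -0.09  0.   -1.22  0.53]
0.98 [130. 110.  33.] 570.0 173.0
0.97 [150. 103.  87.] 321.0 204.0
0.7 [174. 154.  53.] 428.0 51.0
[[398.75 233.75]
 [400.   158.75]]
(array([ 1.1,  1.1, 87.2]), array([ 0.  ,  0.  , -0.19]))
```

View pics/w3.png

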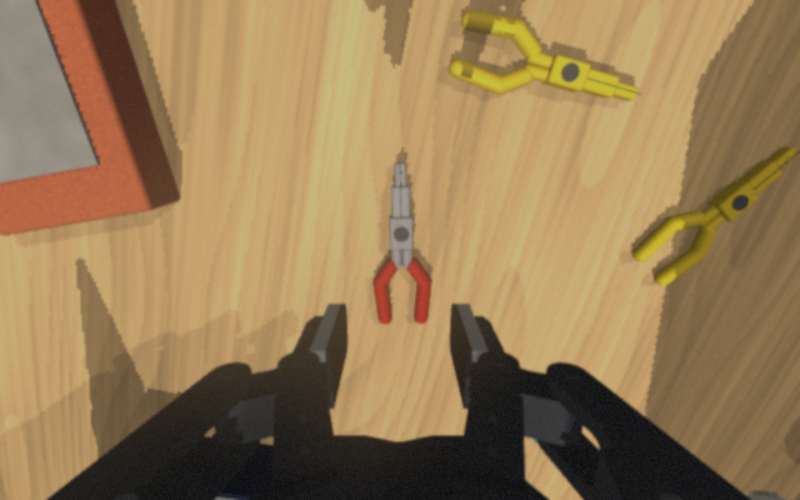

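The pliers' pivot appears at (401,234), 1 px from the predicted (399,234), and the tool is aligned with them. I'll descend and grasp.

Request:
arm_command(
  plan=[1,1,40,0,0,0,0.5,1,1,80,0,0,0,0.5,1,1,110,0,0,0,0.5,1,1,130,0,0,0,0.5,1,1,146,0,0,0,0.5,1,1,146,0,0,0,0.5,1,1,146,0,0,0,0.7,1,1,146,0,0,0,0.85,1,1,146,0,0,0,1,1,1,146,0,0,0,1,1,1,146,0,0,0,1,1,1,146,0,0,0,1,1,1,146,0,0,0,1],
  squeeze=40,
)

```text
time_s: 6.2
tcp_pos: [0.4422, -0.303, 0.0055]
ee_rot: [0.783, -0.622, 0.001, -0.0]
contact_force: [-0.2, 1.9, 5.8]
opening: 0.197
finger_force: 42.4
```

```bash
python3 - <<'E'
from h import *
q=(.5493,.0581,.0818)
def C(x,y,z): c,s=np.cos(q[2]),np.sin(q[2]); return q[0]+c*x-s*y,q[1]+s*x+c*y,z
t=C(-.030,-.010,.13);print(t); print(rel(t,down(q[2]-np.pi/2)))
E
```

```text
(np.float64(0.5202174007127139), np.float64(0.045682173350576054), 0.13)
(array([-322. , -154.8, -124.7]), array([-0.11, -0.08,  8.33]))
```

Request:
arm_command(
  plan=[0,0,-20,0,0,0,1,0,0,-60,0,0,0,1,0,0,-100,0,0,0,1,-30,-15,-125,0,0,2,1,-75,-36,-125,0,0,4,1,-120,-58,-125,0,0,6,1,-165,-80,-125,0,0,8,1,-210,-101,-125,0,0,8.3,1,-255,-123,-125,0,0,8.3,1,-295,-142,-125,0,0,8.3,1,-322,-155,-125,0,0,8.3,1,-322,-155,-125,0,0,8.3,1,-322,-155,-125,0,0,8.3,1,-322,-155,-125,0,0,8.3,1],
)

```text
time_s: 7.6
tcp_pos: [0.5194, 0.0454, 0.1291]
ee_rot: [0.735, -0.678, -0.0, 0.0]
contact_force: [0.4, -0.6, -0.6]
opening: 0.19
finger_force: 41.6
```

```bash
python3 - <<'E'
from h import *
q=(.5493,.0581,.0818)
o=arm.get_obs();print(o["tcp_pos"],o["opening"],o["finger_force"])
def C(x,y,z): c,s=np.cos(q[2]),np.sin(q[2]); return q[0]+c*x-s*y,q[1]+s*x+c*y,z
print(rel(C(-.030,-.010,.011),down(q[2]-np.pi/2)))
W=imaging.get_image("wrist");B=imaging.get_image("top")
P=np.array([C(x,y,.055) for x in (-.075,.075) for y in (-.12,.12)]+[C(-.07,-.115,.005),C(.012,-.115,.005),C(-.07,.115,.005),C(.012,.115,.005)])
for w in (W,B):
    for p in proj(w,P):
        cv2.circle(w["color"],tuple(np.int32(p)),2,(0,255,0),-1)
w=W["color"];b=cv2.resize(B["color"][90:220,220:350],(400,400),interpolation=cv2.INTER_CUBIC)
cv2.imwrite("pics/w4.png",np.hstack([cv2.resize(w[:, :],(480,300)),cv2.resize(b,(300,300))])[:,:,::-1])
E
```

```text
[0.51937683 0.04537688 0.12910459] 0.19021709550219634 41.566030383110046
(array([ -0.2,  -0.9, 118.1]), array([ 0.04, -0.01, -0.02]))
```

View pics/w4.png

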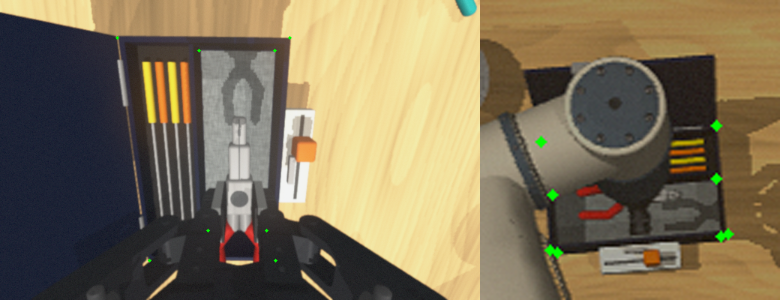

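The picture shows the green predicted corners on the case's rim and compartment corners, and the pliers (pivot at (240,198)) centred over the front compartment. I'll lower them slowly.

Request:
arm_command(
  plan=[0,-1,25,0,0,0,1,0,-1,50,0,0,0,1,0,-1,75,0,0,0,1,0,-1,95,0,0,0,1,0,-1,108,0,0,0,1,0,-1,114,0,0,0,1,0,-1,116,0,0,0,1,0,-1,117,0,0,0,1,0,-1,118,0,0,0,1,0,-1,118,0,0,0,1],
)

```text
time_s: 8.7
tcp_pos: [0.5212, 0.0462, 0.0118]
ee_rot: [0.736, -0.678, 0.0, -0.001]
contact_force: [-0.6, -0.8, -0.8]
opening: 0.194
finger_force: 41.6
```

Request:
arm_command(
  plan=[0,0,1,0,0,0,1,0,0,1.5,0,0,0,1,0,0,1.5,0,0,0,1],
)

```text
time_s: 9.0
tcp_pos: [0.5212, 0.0462, 0.0106]
ee_rot: [0.736, -0.677, 0.0, -0.0]
contact_force: [-1.9, 0.7, 5.1]
opening: 0.193
finger_force: 42.2
```

Contact with the floor at 5 N. Now release, wait and retreat straight up.

Request:
arm_command(
  plan=[0,0,0,0,0,0,0.75,0,0,0,0,0,0,0.65,0,0,0,0,0,0,0.65,0,0,0,0,0,0,0.65,0,0,0,0,0,0,0.65,0,0,-15,0,0,0,0.65,0,0,-45,0,0,0,0.65,0,0,-90,0,0,0,0.65,0,0,-135,0,0,0,0.65,0,0,-180,0,0,0,0.65,0,0,-180,0,0,0,0.65,0,0,-180,0,0,0,0.65],
)

```text
time_s: 10.2
tcp_pos: [0.5204, 0.0462, 0.1901]
ee_rot: [0.735, -0.678, -0.0, -0.0]
contact_force: [-0.6, 0.2, -0.8]
opening: 0.347
finger_force: 0.0
```

```bash
python3 - <<'E'
from h import *
import json
q=(.5493,.0581,.0818)
def C(x,y,z): c,s=np.cos(q[2]),np.sin(q[2]); return np.array([q[0]+c*x-s*y,q[1]+s*x+c*y,z])
W=imaging.get_image("wrist");B=imaging.get_image("top");S=imaging.get_image("side")
print(arm.get_obs()["tcp_pos"],arm.get_obs()["joints"].round(2))
# lid angle: free-edge corners predicted (outer face, 8 mm thick) for angles
for a in np.arange(1.7,2.01,.05):
    L=lambda y:C(.075-.15*np.cos(a),y,.055+.15*np.sin(a))
    print(a.round(2),proj(B,np.array([L(-.12),L(.12)])).round(1).tolist(), L(0).round(3))
    
for n,p in (("top",B),("wrist",W)):
    for r in models.cut_out("lid",p)[:1]: print(n,r["conf"],r["box"])
    for r in models.cut_out("lock",p)[:2]:
        ys,xs=np.nonzero(r["region"]);print("lock",r["conf"],plane(p,(xs.mean(),ys.mean()),.055))
w=W["color"];b=cv2.resize(B["color"][90:220,220:350],(400,400),interpolation=cv2.INTER_CUBIC)
cv2.imwrite("pics/w5.png",np.hstack([cv2.resize(w,(480,300)),cv2.resize(b,(300,300))])[:,:,::-1])
E
```

```text
[0.51955296 0.04580709 0.18795371] [ 0.39  0.22 -0.05 -0.   -1.31 -0.31]
1.7 [[322.2, 124.3], [238.5, 132.2]] [0.643 0.066 0.204]
1.75 [[321.9, 121.9], [238.3, 129.8]] [0.651 0.066 0.203]
1.8 [[321.7, 119.6], [238.2, 127.5]] [0.658 0.067 0.201]
1.85 [[321.4, 117.4], [238.1, 125.2]] [0.665 0.068 0.199]
1.9 [[321.2, 115.2], [238.1, 123.1]] [0.672 0.068 0.197]
1.95 [[320.9, 113.2], [238.0, 121.0]] [0.679 0.069 0.194]
2.0 [[320.7, 111.3], [238.0, 119.0]] [0.686 0.069 0.191]
top 0.55 [242.6, 115.0, 80.9, 31.1]
lock 0.65 [0.55439465 0.03269104 0.055     ]
lock 0.46 [0.45763669 0.03930904 0.055     ]
wrist 0.55 [0.0, 25.0, 214.9, 367.9]
lock 0.73 [0.45762022 0.03845374 0.055     ]
```

View pics/w5.png

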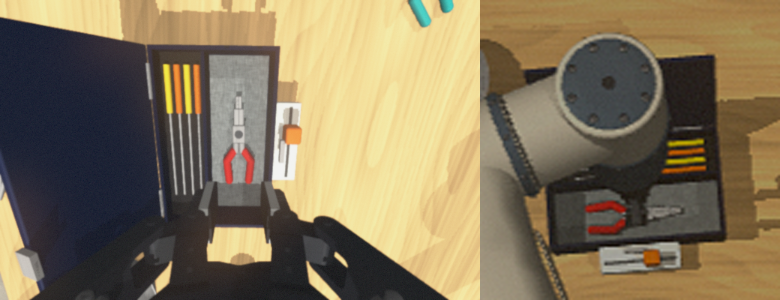

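The pliers lie flat in the front compartment (pivot at (238,133) in the left half) and the fingers are clear. The lid's free edge puts its angle at about 1.9 rad. I'll raise the tool, open the fingers and straddle the lid's edge.

Request:
arm_command(
  plan=[0,0,-50,0,0,0,0.3,0,0,-100,0,0,0,0,0,0,-105,0,0,0,0,-3,-40,-105,0,0,0,0,-6,-80,-105,0,0,0,0,-10,-120,-105,0,0,0,0,-10,-155,-105,0,0,0,0,-10,-155,-105,0,0,0,0,-10,-155,-105,0,0,0,0,-10,-155,-105,0,0,0,0],
)

```text
time_s: 11.55
tcp_pos: [0.6741, 0.0685, 0.2954]
ee_rot: [0.736, -0.678, 0.0, -0.0]
contact_force: [0.1, 0.2, 0.4]
opening: 1.003
finger_force: 0.0
```

```bash
python3 - <<'E'
from h import *
q=(.5493,.0581,.0818)
def C(x,y,z): c,s=np.cos(q[2]),np.sin(q[2]); return np.array([q[0]+c*x-s*y,q[1]+s*x+c*y,z])
print(arm.get_obs()["tcp_pos"],arm.get_obs()["joints"].round(2),rel(C(.125,0,.162),down(q[2]-np.pi/2)))
W=imaging.get_image("wrist");S=imaging.get_image("side")
cv2.imwrite("pics/w6.png",np.hstack([cv2.resize(W["color"],(480,300)),cv2.resize(S["color"][120:260,250:390],(300,300))])[:,:,::-1])
E
```

```text
[0.67410101 0.06851026 0.29538569] [ 0.33  0.53  0.68  0.   -1.72 -0.25] (array([  0.2,   0.3, 133.4]), array([-0.04, -0.01,  0.01]))
```

View pics/w6.png

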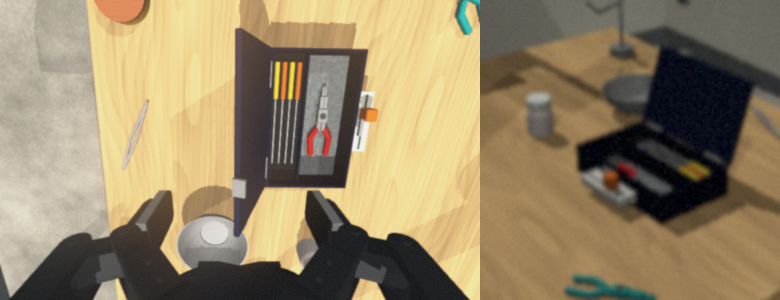

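The lid's free edge (x≈237) lies midway between the two fingers (165 and 310). I'll descend over it, then draw it towards the robot.

Request:
arm_command(
  plan=[0,0,40,0,0,0,0,0,0,80,0,0,0,0,0,0,110,0,0,0,0,0,0,133,0,0,0,0,0,0,133,0,0,0,0,0,0,133,0,0,0,0],
)

```text
time_s: 12.25
tcp_pos: [0.6745, 0.0686, 0.1636]
ee_rot: [0.736, -0.677, 0.001, -0.001]
contact_force: [-0.8, 0.0, 1.0]
opening: 1.002
finger_force: 0.0
```

Request:
arm_command(
  plan=[0,15,0,0,0,0,0,0,30,0,0,0,0,0,0,42,0,0,0,0,0,0,54,0,0,0,0,0,0,66,0,0,0,0,0,0,78,0,0,0,0,0,0,90,0,0,0,0,0,0,102,0,0,0,0,0,0,114,0,0,0,0,0,0,126,0,0,0,0,0,0,138,0,0,0,0,0,0,150,0,0,0,0,0,0,160,0,0,0,0,0,0,160,0,0,0,0,0],
)

```text
time_s: 13.65
tcp_pos: [0.5151, 0.0558, 0.164]
ee_rot: [0.736, -0.677, 0.001, -0.002]
contact_force: [1.2, 0.5, 0.7]
opening: 1.003
finger_force: 0.1
```

```bash
python3 - <<'E'
from h import *
W=imaging.get_image("wrist");S=imaging.get_image("side")
cv2.imwrite("pics/w7.png",np.hstack([cv2.resize(W["color"],(480,300)),cv2.resize(S["color"][80:260,250:430],(300,300))])[:,:,::-1])
E
```

```text
(no output)
```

View pics/w7.png

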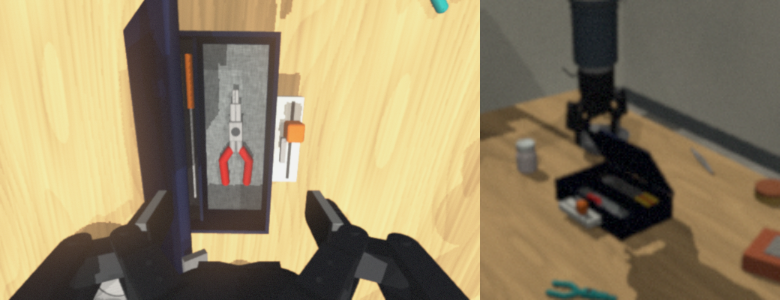

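The lid has been drawn past vertical, to roughly 1 rad, and the pliers still lie flat below it. I'll lift, shut the fingers, and press the lid down from above. That was the tenth picture, so from here I'll work from numbers only.

Request:
arm_command(
  plan=[0,0,-40,0,0,0,0,0,0,-80,0,0,0,0,0,0,-100,0,0,0,0.3,0,-30,-100,0,0,0,0.7,0,-64,-100,0,0,0,1,0,-64,-100,0,0,0,1,0,-64,-100,0,0,0,1,0,-64,-100,0,0,0,1,0,-64,-70,0,0,0,1,0,-64,-45,0,0,0,1,0,-64,-26,0,0,0,1,0,-64,-26,0,0,0,1],
)

```text
time_s: 14.95
tcp_pos: [0.5766, 0.0605, 0.1856]
ee_rot: [0.736, -0.677, -0.001, 0.002]
contact_force: [0.4, 0.2, -0.8]
opening: -0.001
finger_force: 0.0
```

```bash
cat > lid.py <<'E'
from h import *
q=(.5493,.0581,.0818)
def C(x,y,z): c,s=np.cos(q[2]),np.sin(q[2]); return np.array([q[0]+c*x-s*y,q[1]+s*x+c*y,z])
def caseframe(p): c,s=np.cos(q[2]),np.sin(q[2]); d=np.array(p)-[q[0],q[1],0]; return np.array([c*d[0]+s*d[1],-s*d[0]+c*d[1],d[2]])
o=arm.get_obs(); print("case frame tcp",caseframe(o["tcp_pos"]).round(4),"F",o["contact_force"].round(1),o["opening"])
def lidang(p):
    r=models.cut_out("lid",p)
    if not r: return None
    m=r[0]["region"]; best=[]
    for a in np.arange(0,2,.02):
        f=lambda x,y,z:C(.075-x*np.cos(a)+z*np.sin(a),y,.055+x*np.sin(a)+z*np.cos(a))
        P=proj(p,np.array([f(x,y,z) for x in(0,.15) for y in(-.12,.12) for z in(0,.008)]))
        k=np.zeros(m.shape,np.uint8); cv2.fillConvexPoly(k,cv2.convexHull(np.int32(P.round())),1); k=k>0
        best.append(((k&m).sum()/(k|m).sum(),a))
    b=max(best); return round(r[0]["conf"],2),round(b[1],2),round(b[0],2)
for n in("side","top","wrist"): print(n,lidang(imaging.get_image(n)))
E
python3 lid.py
```

```text
case frame tcp [0.0274 0.0002 0.1856] F [ 0.4  0.2 -0.8] -0.0008699366340917852
side (0.61, np.float64(1.02), np.float64(0.85))
top (0.86, np.float64(1.02), np.float64(0.77))
wrist (0.96, np.float64(1.0), np.float64(0.75))
```

Three views agree that the lid is at about 1.02 rad. Pressing it down along the arc.

Request:
arm_command(
  plan=[0,0,12,0,0,0,1,0,0,21,0,0,0,1,0,0,30,0,0,0,1,0,6,38,0,0,0,1,0,15,45,0,0,0,1,0,22,51,0,0,0,1,0,29,59,0,0,0,1,0,35,66,0,0,0,1,0,40,75,0,0,0,1,0,44,84,0,0,0,1,0,48,93,0,0,0,1,0,50,103,0,0,0,1,0,52,112,0,0,0,1,0,52,118,0,0,0,1,0,52,122,0,0,0,1,0,52,122,0,0,0,1],
)

```text
time_s: 16.85
tcp_pos: [0.5269, 0.0565, 0.0651]
ee_rot: [0.736, -0.678, -0.0, 0.0]
contact_force: [1.1, -0.1, -0.4]
opening: 0.001
finger_force: 0.0
```

```bash
python3 lid.py
```

```text
case frame tcp [-0.0225  0.0003  0.0651] F [ 1.1 -0.1 -0.4] 0.0013480407717733226
side (0.69, np.float64(0.06), np.float64(0.79))
top (0.94, np.float64(0.14), np.float64(0.54))
wrist (0.87, np.float64(0.0), np.float64(0.76))lid.py:13: RuntimeWarning: invalid value encountered in cast
  k=np.zeros(m.shape,np.uint8); cv2.fillConvexPoly(k,cv2.convexHull(np.int32(P.round())),1); k=k>0
```

Request:
arm_command(
  plan=[0,0,1,0,0,0,1,0,0,2,0,0,0,1,0,0,3,0,0,0,1,0,0,3,0,0,0,1],
)

```text
time_s: 17.55
tcp_pos: [0.5271, 0.0566, 0.0631]
ee_rot: [0.736, -0.677, 0.0, -0.0]
contact_force: [-1.9, 1.3, 3.8]
opening: 0.004
finger_force: 1.7
```

Request:
arm_command(
  plan=[0,0,1,0,0,0,1,0,0,2,0,0,0,1,0,0,2,0,0,0,1,0,0,2,0,0,0,1],
)

```text
time_s: 17.95
tcp_pos: [0.5272, 0.0567, 0.063]
ee_rot: [0.736, -0.677, 0.001, -0.0]
contact_force: [-6.9, 0.3, 18.1]
opening: -0.001
finger_force: 8.3
```

The force rises to 18 N while the height stays at 63 mm, so the lid is on its stop. I'll lift and move to the right of the lock grip.

Request:
arm_command(
  plan=[0,0,-25,0,0,0,1,0,0,-65,0,0,0,1,30,35,-65,0,0,0,1,65,78,-65,0,0,0,1,65,78,-65,0,0,0,1,65,78,-65,0,0,0,1],
)

```text
time_s: 18.55
tcp_pos: [0.4538, -0.0154, 0.1261]
ee_rot: [0.735, -0.678, 0.0, -0.0]
contact_force: [0.6, 0.2, 1.3]
opening: 0.002
finger_force: 0.0
```

```bash
cat > lock.py <<'E'
from lid import *
ps=[imaging.get_image("wrist"),imaging.get_image("top"),imaging.get_image("side")]
uv=[];pp=[]
for p in ps:
    r=models.cut_out("lock",p)
    for k in r[:1]:
        m=k["region"]; hsv=cv2.cvtColor(p["color"],cv2.COLOR_RGB2HSV); g=m&(hsv[...,0]>5)&(hsv[...,0]<20)&(hsv[...,1]>140)
        ys,xs=np.nonzero(g); u=(xs.mean(),ys.mean()); uv.append(u);pp.append(p); print(round(k["conf"],2),g.sum(),"case @z.05",caseframe(plane(p,u,.05)).round(4))
if len(pp)>1: print("tri",caseframe(tri(pp,uv)).round(4))
E
python3 -W ignore lock.py
```

```text
case frame tcp [-0.1012 -0.0654  0.1261] F [0.6 0.2 1.3] 0.0023866990239932878
side (0.73, np.float64(0.04), np.float64(0.84))
top (0.74, np.float64(1.06), np.float64(0.43))
wrist (0.55, np.float64(0.02), np.float64(0.7))
0.42 45 case @z.05 [-0.0958 -0.0142  0.05  ]
```

The lid reads shut (0.02 to 0.04 rad in the unobstructed views). The lock grip is at case y ≈ -14 mm, so I'll descend beside it and push left.

Request:
arm_command(
  plan=[0,0,35,0,0,0,1,0,0,65,0,0,0,1,0,0,85,0,0,0,1,0,0,85,0,0,0,1,0,0,85,0,0,0,1],
)

```text
time_s: 19.65
tcp_pos: [0.4549, -0.0146, 0.0413]
ee_rot: [0.736, -0.677, 0.0, 0.0]
contact_force: [-0.4, -0.0, -0.6]
opening: 0.003
finger_force: 0.0
```

Request:
arm_command(
  plan=[-10,0,0,0,0,0,1,-20,0,0,0,0,0,1,-28,0,0,0,0,0,1,-36,0,0,0,0,0,1,-44,0,0,0,0,0,1,-52,0,0,0,0,0,1,-60,0,0,0,0,0,1,-64,0,0,0,0,0,1,-66,0,0,0,0,0,1,-66,0,0,0,0,0,1],
)

```text
time_s: 20.65
tcp_pos: [0.4488, 0.0515, 0.0405]
ee_rot: [0.736, -0.678, -0.0, 0.0]
contact_force: [0.2, -0.2, -0.2]
opening: -0.003
finger_force: 0.0
```

Request:
arm_command(
  plan=[-1,0,0,0,0,0,1,-2,0,0,0,0,0,1,-3,0,0,0,0,0,1,-4,0,0,0,0,0,1,-4,0,0,0,0,0,1],
)

```text
time_s: 21.15
tcp_pos: [0.4484, 0.0529, 0.0406]
ee_rot: [0.736, -0.677, 0.001, 0.002]
contact_force: [3.6, -10.7, -1.2]
opening: -0.005
finger_force: 5.5
```

```bash
python3 -W ignore lock.py
```

```text
case frame tcp [-0.101   0.0031  0.0406] F [  3.6 -10.7  -1.2] -0.004825677632055091
side (0.66, np.float64(0.06), np.float64(0.74))
top (0.61, np.float64(0.18), np.float64(0.55))
wrist (0.93, np.float64(0.02), np.float64(0.86))
```

TCP at case y = +3.1 mm with 11 N of resistance is the predicted end stop. I'll back off, rise and check.

Request:
arm_command(
  plan=[15,0,0,0,0,0,1,30,0,0,0,0,0,1,30,0,-40,0,0,0,1,30,0,-80,0,0,0,1,50,10,-120,0,0,0,1,80,20,-160,0,0,0,1,80,20,-160,0,0,0,1,80,20,-160,0,0,0,1,80,20,-160,0,0,0,1],
)

```text
time_s: 22.65
tcp_pos: [0.4348, -0.0259, 0.1997]
ee_rot: [0.735, -0.678, -0.001, 0.001]
contact_force: [-0.6, 1.0, 0.6]
opening: 0.001
finger_force: 0.0
```

```bash
python3 -W ignore lock.py
```

```text
case frame tcp [-0.121  -0.0744  0.1997] F [-0.6  1.   0.6] 0.0014093801789634745
side (0.87, np.float64(0.04), np.float64(0.93))
top (0.92, np.float64(1.06), np.float64(0.46))
wrist (0.58, np.float64(0.0), np.float64(0.81))
0.55 0 case @z.05 [nan nan nan]
0.63 45 case @z.05 [-0.0943  0.026   0.05  ]
tri [nan nan nan]
```

The lock grip measures case y ≈ +26 mm (25 mm is the end stop) and the lid is shut. Handing in.

```bash
python3 -c "
from bench import arm
print(arm.close_job())"
```

```text
the job is handed in; nothing more can be done
None
```

I laid the pliers flat in the front compartment, shut the lid onto its stop and slid the lock grip to its left end stop; the job is handed in at about 23 s of the 72 s allowed, but no verdict came back.

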